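# Set and lock the depth gauge in the tall cup

## Task

Two depth gauges stand on the bench, each with a steel cup under its probe. On the gauge over the taller cup, take the probe by its knob and lower it until its foot touches the bottom of the cup, let go, then press that gauge's lock lever down flat so the setting is kept. Leave the other gauge as it is.

Things in the scene. Friction and masses are not known exactly. Their poses are not given: they have to be found in the camera images.
- tall_cup: The taller of two open round steel cups: 75 mm high, 60 mm outer, 54 mm inner diameter, floor 5 mm thick (the shorter one, under the other gauge, is 40 mm high, else alike). It stands loose on the 12 mm thick base plate of its gauge, below the probe. Origin: centre of its underside, z up.
- tall_probe: Upright probe of the gauge over the taller cup: 7 mm rod, 10 mm foot, black round grip knob on top, 24 mm wide. Origin: centre of the foot's underside; the knob spans 143 to 177 mm above it. It slides vertically in the gauge's head (a level bar, top 138 mm above the bench, running back to a column no taller); about 2 N moves it down and it stays where left. Starts above the cup's rim.
- tall_lock (a joint): Lock lever of that gauge, rad. 0: open, the lever slopes up at 46 degrees; 0.8: locked, the lever lies level. It stays where it is left; about 3 N pressed down on its end moves it, up to a stop at 0.8. It does not itself stop the probe from being pushed.
- tall_lock_end (a point): Top of the black thumb pad (26 x 20 mm) at the end of that lever, 52 mm from its hinge. The hinge is level, across the front end of the head, 34 mm in front of the probe, 135 mm above the bench. The horizontal direction from probe to this point is the gauge's forward. Open, the point is about 67 mm in front of the probe and 175 mm above the bench; locked, 86 and 139 mm.
- short_probe: Like tall_probe, on the identical gauge over the shorter cup: to be left as it is. Origin: centre of its foot's underside; the top of its knob stands up to 290 mm above the bench, so pass over it high.
- short_lock (a joint): Lock lever of the gauge over the shorter cup, as tall_lock: 0 open, 0.8 locked. To be left open.

How it is judged:
By the outcome, as a careful person would: the job done as asked, in the order asked, and still so for the second after the job is handed in, with the robot touching nothing.
It also fails if it takes over 48 s, if anything falls off the work surface, if the arm or the gripper's body presses on something with over 40 N, if the wrist force passes 120 N, or if a joint passes its speed limit or range.

## Robot

A 7-joint arm with a two-finger parallel gripper is mounted at the origin on a cart in front of the work surface, level with it; the furniture and walls round the work are solid. World frame = base frame: x ahead of the robot, y to its left, z up, the work surface at z = 0. Lengths are in m, angles in rad, forces in N, time in s.
With the tool pointing down it reaches from about 0.425 to 0.925 m from the base axis. Payload 6.8 kg.
Tool frame: the origin (TCP) lies where the fingers leave the gripper's body, on its centre line; the fingertips stand 73 mm ahead of it and the grasp point (between the pads) lies 54 mm ahead of it; z points along the fingers, y is the line along which they close (so a half turn about z gives the same grasp; the last joint's range is limited). The gripper opens to 85 mm and grips with 20 to 120 N. Pads are 22 mm wide; open, the fingers measure 114 mm over their backs; the gripper's body (76 mm by 85 mm) begins 54 mm behind the grasp point. The pads swing forward as they close: fully open they stand 13 mm farther back than shut.
Start: joints at [0.999, 0.477, 0.022, 1.555, -0.011, 1.109, -0.083], TCP at [0.302, -0.604, 0.304] pointing down, gripper open.
Joint ranges: [-2.96, 2.96], [-0.34, 2.1], [-1.41, 1.46], [0.24, 2.44], [-1.37, 4.51], [0.17, 1.92], [-2.96, 2.96]. Speed limits (rad/s): [2.39, 2.39, 3.14, 3.14, 3.14, 3.14, 3.14].

## Interface

Orientations are given as a rotation vector (axis times angle).
In Python, from bench import r gives the robot as it stands.
- The arm moves only by the shell command python3 drive.py [OPENING] [FORCE], which reads ROWS from standard input. ROWS is a JSON list of rows, 1 to 5 of them, each written [[dx, dy, dz], [rx, ry, rz]]: dx, dy, dz in parts of the range, where 1.0 means 0.3 m, then a rotation vector rx, ry, rz in normalised numbers (1 is pi rad); each row is the pose to reach, as a shift and turn from the pose commanded when the command began, along the tool's axes at that moment; what a row does not reach only later rows make up. A row lasts 1/10 s, in which the tool goes at most 0.05 m and 0.15 rad, less where a joint would pass 70% of its speed; a pose out of reach is approached as far as the arm can. OPENING is the finger opening in m, set as the command begins (- or left out keeps the last). The fingers move at their own pace and stop on an object; FORCE is the grip in N (left out, the last holds). Time passes only in rows, so rows that do not move let the fingers close. It prints the time, the measured TCP pose, the force, the opening and the grip force at its end. No shift or turn number may pass 1 either way. Input that does not fit is refused with a message, and nothing moves.
- r.get_obs(): the state, without advancing time (a new reading comes with each control period).
- r.grab_frame(name): name is "scene" or "top" or "wrist"; returns (picture, depth): 400x640x3 uint8, blue, green, red; 400x640 float32, m along the optical axis (not along the pixel's ray), 0 where there is no reading.
- r.camera_info(name): a dict with "camera_matrix" (3x3 intrinsics, pixels), "k1" (the pictures are not rectified: a ray, as slopes to the right and down, at radius r is drawn at 1 + k1 r^2 times it, then the intrinsics apply), "R" (3x3) and "t" (3): a world point X has camera coordinates R X + t. Camera axes: x right, y down, z forward; pixel columns grow to the right and rows downward; lengths in m; the calibration is good to about 2 mm. A picture is of the moment at which its call begins: read the wrist's pose just before it. camera_info takes no time and is no camera call; for the wrist camera it gives the pose at the moment of the call.
- r.hand_in(): hands the job in; it is judged then, once.
The state is a dict: "clock": time; "joints": joint angles; "qvel": joint speeds; "tau": joint torques, N m; "tcp_pos": TCP position; "orientation": TCP orientation; "contact_force": force on the tool from outside, world axes, zero at the start; "moment": the same for the moment, N m; "grip_width": finger opening in m; "gripper_force": force on a finger pad.
Only numpy, scipy, OpenCV 4.12 (cv2) and the standard library are available. Lean on these libraries where they do the work, as an engineer would, in place of code of your own. Each camera call takes 0.05 s, during which the arm holds its last target. There are 200 camera calls.

## Working session

There is one attempt and no reset: what is moved stays moved. The work goes in short steps, Python scripts to look and compute and a shell command to move; the robot and the scene stay as the last step left them, time stands still between calls to the robot, and variables do not carry over. Pictures are saved under pics/ and viewed, at most 10 in all, crops included, and the job is handed in when it is done.

```bash
ls; mkdir -p pics; cat > h.py <<'E'
import numpy as np, cv2
from bench import r
def grab(name):
    ci=r.camera_info(name); im,d=r.grab_frame(name); return im,d,ci
def pts(d,ci):
    K=np.array(ci["camera_matrix"]);k1=ci["k1"];R=np.array(ci["R"]);t=np.array(ci["t"])
    v,u=np.indices(d.shape); x=(u-K[0,2])/K[0,0]; y=(v-K[1,2])/K[1,1]
    rd=np.hypot(x,y); rr=rd.copy()
    for _ in range(10): rr=rd/(1+k1*rr**2)
    s=np.where(rd>0,rr/np.maximum(rd,1e-9),1)
    P=np.stack([x*s*d,y*s*d,d],-1)
    return (P-t)@R   # R^T (P-t)
E
python3 - <<'E'
from h import *
for n in("scene","top"):
    im,d,ci=grab(n); np.savez(f"{n}.npz",im=im,d=d,P=pts(d,ci)); cv2.imwrite(f"pics/{n}0.png",im)
    print(n,ci["t"],-np.array(ci["R"]).T@ci["t"])
o=r.get_obs();print(o)
E
```

```text
bench.py
drive.py
pics
scene [0.35180353 0.31121525 0.83327261] [-0.02383879  0.56131066  0.77416146]
top [-0.02799586  0.49275175  1.09793498] [ 0.32772909 -0.00531365  1.15828091]
{'clock': 0.1, 'joints': array([ 0.99892437,  0.47772649,  0.02228514,  1.55632568, -0.01150262,
        1.10930416, -0.08311449]), 'qvel': array([ 0.00104906, -0.00133941,  0.0004095 , -0.00368216,  0.00034746,
        0.00053141, -0.00061267]), 'tau': array([ 4.50148407e-03, -5.97759426e+01,  1.61337107e+00, -2.81957996e+01,
        1.28390815e-02,  4.94078704e-03, -2.92664811e-05]), 'tcp_pos': array([ 0.30179233, -0.60332305,  0.30302701]), 'orientation': array([-3.05595908e+00, -7.21704598e-01,  7.27666342e-04]), 'contact_force': array([-0.21221594, -0.7611423 ,  0.13089544]), 'moment': array([ 0.04865239,  0.00086233, -0.02315157]), 'gripper_force': 0.0, 'grip_width': 0.08539533690373306}
```

View pics/scene0.png

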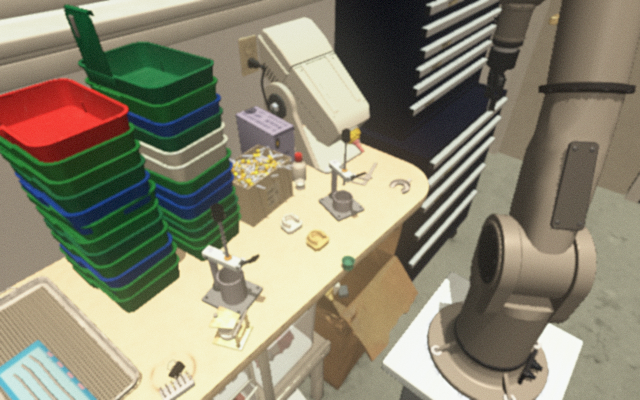

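View pics/top0.png

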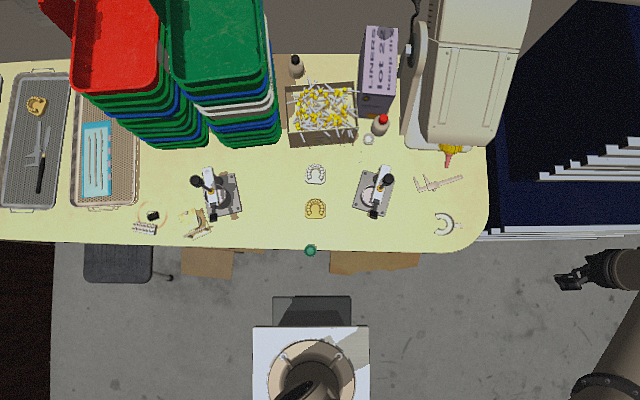

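The left gauge is at scene (225,280) / top (215,190), and the right one at scene (340,190) / top (375,190). Next I crop them and use the depth readings.

```bash
python3 - <<'E'
from h import *
S=np.load("scene.npz");T=np.load("top.npz")
a=cv2.resize(S["im"][195:325,180:280],None,fx=4,fy=4,interpolation=2)[:520,:390]
b=cv2.resize(S["im"][120:225,310:385],None,fx=5,fy=5,interpolation=2)[:520]
a=np.vstack([a,np.zeros((max(0,b.shape[0]-a.shape[0]),a.shape[1],3),np.uint8)])
b=np.vstack([b,np.zeros((max(0,a.shape[0]-b.shape[0]),b.shape[1],3),np.uint8)])
cv2.imwrite("pics/s1.png",np.hstack([a,b]))
a=cv2.resize(T["im"][155:230,180:255],None,fx=5,fy=5,interpolation=2)
b=cv2.resize(T["im"][155:230,345:420],None,fx=5,fy=5,interpolation=2)
cv2.imwrite("pics/t1.png",np.hstack([a,b]))
for nm,(u0,u1) in dict(L=(180,255),R=(345,420)).items():
    P=T["P"][155:230,u0:u1].reshape(-1,3);im=T["im"][155:230,u0:u1].reshape(-1,3).astype(int)
    print(nm,"table z",np.median(P[:,2]))
    dark=im.max(1)<70
    for lo,hi in((.02,.06),(.06,.1),(.1,.15),(.15,.2),(.2,.23),(.23,.32)):
        m=(P[:,2]>lo)&(P[:,2]<hi)&(im.max(1)>=0)
        for l,mm in(("all",m),("dark",m&dark)):
            if mm.sum()>3: print(lo,hi,l,mm.sum(),np.median(P[mm],0).round(4),P[mm].min(0).round(3),P[mm].max(0).round(3))
E
```

```text
L table z 0.0017606860053605003
0.02 0.06 all 281 [0.4538 0.3004 0.0563] [0.414 0.223 0.02 ] [0.562 0.35  0.06 ]
0.02 0.06 dark 113 [0.4989 0.2388 0.037 ] [0.445 0.223 0.02 ] [0.562 0.308 0.06 ]
0.06 0.1 all 317 [0.4587 0.3071 0.063 ] [0.413 0.223 0.06 ] [0.557 0.349 0.09 ]
0.06 0.1 dark 55 [0.4991 0.2437 0.0711] [0.474 0.223 0.06 ] [0.553 0.279 0.089]
0.1 0.15 all 430 [0.5177 0.2487 0.138 ] [0.456 0.229 0.119] [0.568 0.275 0.15 ]
0.1 0.15 dark 38 [0.4723 0.2404 0.1392] [0.461 0.232 0.125] [0.546 0.25  0.15 ]
0.15 0.2 all 107 [0.4387 0.2344 0.1736] [0.421 0.221 0.15 ] [0.504 0.251 0.2  ]
0.15 0.2 dark 80 [0.4384 0.2346 0.1727] [0.423 0.222 0.15 ] [0.503 0.247 0.2  ]
0.2 0.23 all 11 [0.5011 0.2461 0.2141] [0.5   0.245 0.203] [0.506 0.249 0.226]
0.2 0.23 dark 9 [0.501  0.2461 0.2163] [0.5   0.245 0.203] [0.504 0.249 0.226]
0.23 0.32 all 140 [0.5006 0.2458 0.2829] [0.491 0.236 0.252] [0.513 0.261 0.287]
0.23 0.32 dark 113 [0.4999 0.2445 0.2831] [0.491 0.236 0.252] [0.511 0.258 0.287]
R table z 0.0008785729258011781
0.02 0.06 all 126 [ 0.5073 -0.1576  0.0394] [ 0.476 -0.198  0.02 ] [ 0.566 -0.139  0.056]
0.02 0.06 dark 47 [ 0.531  -0.165   0.0316] [ 0.476 -0.185  0.02 ] [ 0.566 -0.14   0.056]
0.1 0.15 all 373 [ 0.5103 -0.1749  0.1379] [ 0.462 -0.207  0.122] [ 0.572 -0.153  0.15 ]
0.1 0.15 dark 26 [ 0.4704 -0.1626  0.1432] [ 0.462 -0.177  0.127] [ 0.56  -0.157  0.15 ]
0.15 0.2 all 96 [ 0.4444 -0.1557  0.1719] [ 0.427 -0.176  0.15 ] [ 0.51  -0.143  0.195]
0.15 0.2 dark 77 [ 0.4419 -0.1541  0.1728] [ 0.429 -0.176  0.15 ] [ 0.51  -0.143  0.195]
0.23 0.32 all 116 [ 0.5065 -0.1732  0.2644] [ 0.497 -0.187  0.236] [ 0.52  -0.164  0.27 ]
0.23 0.32 dark 98 [ 0.5063 -0.1726  0.2646] [ 0.497 -0.184  0.237] [ 0.518 -0.164  0.27 ]
```

View pics/s1.png

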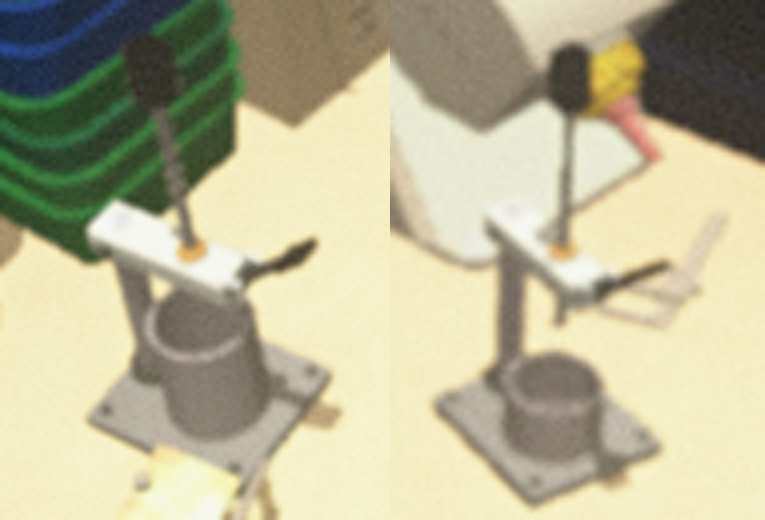

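View pics/t1.png

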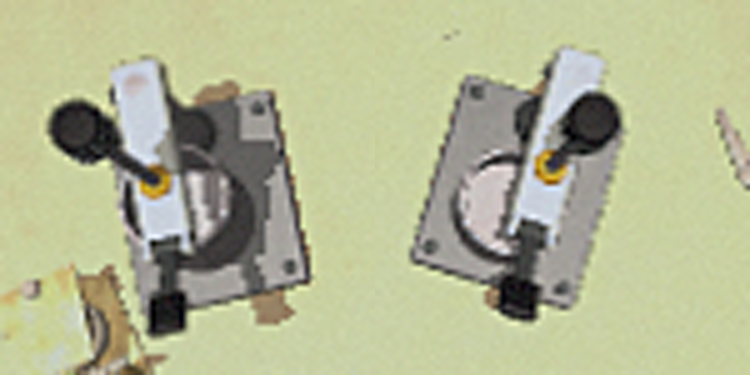

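The taller cup is on the left gauge (top crop, left; scene crop, left). Its knob is at scene (218,212) and its lever pad at top (213,217). Now I refine the points and compute the moves.

```bash
cat >> h.py <<'E'
from scipy.spatial.transform import Rotation as Rn
def delta(pos,yaxis):
    o=r.get_obs(); R0=Rn.from_rotvec(o["orientation"]); z=np.array([0,0,-1.])
    best=None
    for s in(1,-1):
        y=s*np.r_[yaxis,0]/np.linalg.norm(yaxis); x=np.cross(y,z)
        rv=(R0.inv()*Rn.from_matrix(np.c_[x,y,z])).as_rotvec()
        if best is None or np.linalg.norm(rv)<np.linalg.norm(best): best=rv
    print("t",o["clock"],"tcp",o["tcp_pos"].round(4),"d_tool",R0.inv().apply(np.array(pos)-o["tcp_pos"]).round(4),"rot",best.round(4),"R0",R0.as_matrix().round(3).tolist(),"q",o["joints"].round(2))
E
python3 - <<'E'
from h import *
T=np.load("top.npz");S=np.load("scene.npz")
P=T["P"][155:230,180:255].reshape(-1,3)
m=P[:,2]>.278;print("knob top",P[m].mean(0),(P[m].min(0)+P[m].max(0))/2,np.ptp(P[m],0))
im=T["im"][155:230,180:255].reshape(-1,3)
# head bar
m=(P[:,2]>.13)&(P[:,2]<.145)&(im.min(1)>120);Q=P[m][:,:2];c=Q.mean(0);w,v=np.linalg.eigh(np.cov(Q.T));print("head",c,v[:,1],np.ptp((Q-c)@v,axis=0))
m=(P[:,2]>.16)&(P[:,2]<.185)&(P[:,0]<.47);print("pad",P[m].mean(0),P[m].max(0),P[m].min(0))
Ps=S["P"][195:235,200:235].reshape(-1,3);m=(Ps[:,2]>.24)&(Ps[:,2]<.3)&(np.hypot(Ps[:,0]-.5,Ps[:,1]-.246)<.03);print("scene knob",m.sum(),Ps[m].mean(0),Ps[m].min(0),Ps[m].max(0))
f=v[:,1];delta([.5005,.246,.44],[-f[1],f[0]])
E
```

```text
knob top [0.46430903 0.19304953 0.47355306] [0.42048194 0.12775691 0.71826631] [0.1855057  0.26614112 0.88002921]
head [0.52012816 0.25189734] [-0.97434535 -0.22505806] [0.02550123 0.1036204 ]
pad [0.43342454 0.23105817 0.17341817] [0.44697696 0.24137822 0.18333965] [0.42060658 0.22105016 0.16046132]
scene knob 226 [0.49923659 0.25296476 0.27266802] [0.49086297 0.23800293 0.24056839] [0.51446044 0.26219814 0.28648991]
t 0.1 tcp [ 0.3018 -0.6033  0.303 ] d_tool [ 0.5577 -0.6709 -0.1359] rot [-0.0016  0.0003  0.2368] R0 [[0.894, 0.447, -0.001], [0.447, -0.894, 0.001], [-0.0, -0.002, -1.0]] q [ 1.    0.48  0.02  1.56 -0.01  1.11 -0.08]
```

The manual's scale: shifts go in shares of 0.3 m and turns go in shares of pi rad. Converting my numbers, -0.137 m / 0.3 = -0.4567, -0.05 m / 0.3 = -0.1667, 0.237 rad / 3.1416 = 0.0754.

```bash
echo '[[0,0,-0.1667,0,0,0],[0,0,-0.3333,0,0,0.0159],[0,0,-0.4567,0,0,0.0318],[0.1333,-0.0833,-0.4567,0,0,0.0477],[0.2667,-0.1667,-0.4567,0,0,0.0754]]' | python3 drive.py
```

```text
refused: ROWS must be rows with the three-number parts in brackets of their own. Nothing was moved.
```

The error is about the shape of the input: rows with the three-number parts in brackets of their own. Fixing that and sending the same move.

```bash
echo '[[[0,0,-0.1667],[0,0,0]],[[0,0,-0.3333],[0,0,0.0159]],[[0,0,-0.4567],[0,0,0.0318]],[[0.1333,-0.0833,-0.4567],[0,0,0.0477]],[[0.2667,-0.1667,-0.4567],[0,0,0.0754]]]' | python3 drive.py && echo '[[[0.1167,-0.1,0],[0,0,0]],[[0.2333,-0.2,0],[0,0,0]],[[0.35,-0.3,0],[0,0,0]],[[0.4667,-0.4,0],[0,0,0]],[[0.5833,-0.5,0],[0,0,0]]]' | python3 drive.py; python3 - <<'E'
from h import *
delta([.56,0,.44],[-.225,.974])
delta([.5005,.2465,.44],[-.225,.974])
E
```

```text
clock: 0.6
tcp_pos: [0.3507, -0.5235, 0.4419]
orientation: [3.12, 0.346, 0.001]
contact_force: [1.3, 0.7, 0.0]
grip_width: 0.0855
gripper_force: 0.0
clock: 1.1
tcp_pos: [0.4886, -0.336, 0.4406]
orientation: [-3.121, -0.355, 0.001]
contact_force: [0.4, -0.5, 0.3]
grip_width: 0.0854
gripper_force: 0.0
t 1.1 tcp [ 0.4886 -0.336   0.4406] d_tool [ 0.1451 -0.3113  0.0007] rot [-0.0003  0.0004 -0.0003] R0 [[0.974, 0.225, -0.0], [0.225, -0.974, 0.0], [-0.0, -0.0, -1.0]] q [ 0.56  0.25 -0.08  1.57  0.02  1.32 -0.87]
t 1.1 tcp [ 0.4886 -0.336   0.4406] d_tool [ 0.1425 -0.5649  0.0007] rot [-0.0003  0.0004 -0.0003] R0 [[0.974, 0.225, -0.0], [0.225, -0.974, 0.0], [-0.0, -0.0, -1.0]] q [ 0.56  0.25 -0.08  1.57  0.02  1.32 -0.87]
```

Converted, -0.24 m / 0.3 = -0.8, -0.192 m / 0.3 = -0.64.

```bash
echo '[[[0.0333,-0.16,0],[0,0,0]],[[0.0667,-0.32,0],[0,0,0]],[[0.1,-0.48,0],[0,0,0]],[[0.1333,-0.64,0],[0,0,0]],[[0.1667,-0.8,0],[0,0,0]]]' | python3 drive.py && echo '[[[0.0467,-0.16,0],[0,0,0]],[[0.0933,-0.32,0],[0,0,0]],[[0.14,-0.48,0],[0,0,0]],[[0.1867,-0.64,0],[0,0,0]],[[0.2333,-0.8,0],[0,0,0]]]' | python3 drive.py && echo '[[[0.0333,-0.1333,0],[0,0,0]],[[0.0733,-0.2833,0],[0,0,0]],[[0.0733,-0.2833,0],[0,0,0]],[[0.0733,-0.2833,0],[0,0,0]]]' | python3 drive.py; python3 - <<'E'
from h import *
delta([.5005,.2465,.44],[-.225,.974])
im,d,ci=grab("wrist");P=pts(d,ci);np.savez("w.npz",im=im,d=d,P=P);cv2.imwrite("pics/w0.png",im)
for n in("K","k"):pass
print(-np.array(ci["R"]).T@ci["t"])
near=np.hypot(P[...,0]-.5,P[...,1]-.247)<.05
m=near&(P[...,2]>.27)&(P[...,2]<.3)
Q=P[m];print("knobtop",m.sum(),Q.mean(0),Q.min(0),Q.max(0))
v,u=np.nonzero(m);print(u.mean(),v.mean(),np.ptp(u),np.ptp(v))
E
```

```text
clock: 1.6
tcp_pos: [0.482, -0.0906, 0.4407]
orientation: [3.121, 0.355, -0.001]
contact_force: [1.8, 0.5, 0.0]
grip_width: 0.0852
gripper_force: 0.0
clock: 2.1
tcp_pos: [0.4965, 0.1587, 0.4408]
orientation: [3.121, 0.355, 0.0]
contact_force: [1.1, 0.9, 0.6]
grip_width: 0.0858
gripper_force: 0.0
clock: 2.5
tcp_pos: [0.4988, 0.2457, 0.4403]
orientation: [3.121, 0.36, -0.002]
contact_force: [-0.1, -0.6, -0.1]
grip_width: 0.0855
gripper_force: 0.0
t 2.5 tcp [0.4988 0.2457 0.4403] d_tool [ 0.0018 -0.0004  0.0003] rot [0.     0.0013 0.0025] R0 [[0.974, 0.227, -0.001], [0.227, -0.974, -0.0], [-0.001, 0.0, -1.0]] q [-0.13  0.22 -0.52  1.63  0.11  1.32 -2.01]
[0.57422955 0.26379922 0.51145013]
knobtop 663 [0.50505051 0.24926607 0.28437949] [0.49180756 0.23680798 0.27005962] [0.5152181  0.26107611 0.28805615]
315.289592760181 200.42232277526395 27 30
```

View pics/w0.png

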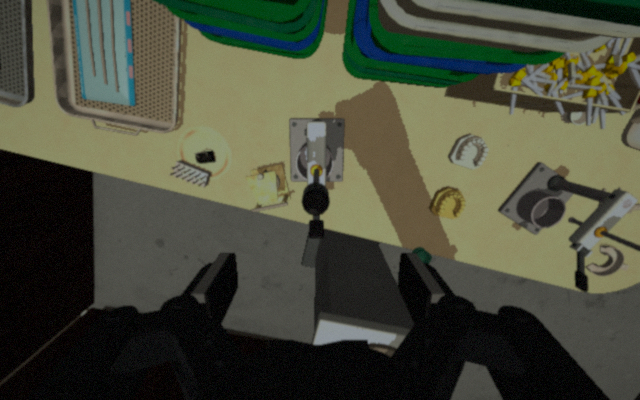

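Knob top is at wrist (315,200), which gives (0.5025, 0.248, 0.285) and matches the top view. The tall cup shows below it. I descend and grip.

Converted, 0.118 m / 0.3 = 0.3933, 0.09 m / 0.3 = 0.3.

```bash
echo '[[[0.0133,-0.005,0.15],[0,0,0]],[[0.0133,-0.005,0.3],[0,0,0]],[[0.0133,-0.005,0.3933],[0,0,0]],[[0.0133,-0.005,0.3933],[0,0,0]]]' | python3 drive.py && echo '[[[0,0,0],[0,0,0]],[[0,0,0],[0,0,0]],[[0,0,0],[0,0,0]],[[0,0,0],[0,0,0]],[[0,0,0],[0,0,0]]]' | python3 drive.py 0.015 30 && echo '[[[0,0,0],[0,0,0]],[[0,0,0],[0,0,0]],[[0,0,0],[0,0,0]],[[0,0,0],[0,0,0]],[[0,0,0],[0,0,0]]]' | python3 drive.py
```

```text
clock: 2.95
tcp_pos: [0.5017, 0.2437, 0.3188]
orientation: [3.118, 0.351, -0.012]
contact_force: [1.0, -0.5, 0.6]
grip_width: 0.0852
gripper_force: 0.0
clock: 3.45
tcp_pos: [0.503, 0.2486, 0.3242]
orientation: [-3.119, -0.357, -0.004]
contact_force: [-0.6, 4.4, 3.2]
grip_width: 0.0232
gripper_force: 30.4
clock: 3.95
tcp_pos: [0.503, 0.2486, 0.3237]
orientation: [-3.119, -0.357, -0.003]
contact_force: [1.2, 5.8, 1.6]
grip_width: 0.0228
gripper_force: 30.4
```

Converted, 0.07 m / 0.3 = 0.2333, 0.056 m / 0.3 = 0.1867.

```bash
echo '[[[0,0,0.0467],[0,0,0]],[[0,0,0.0933],[0,0,0]],[[0,0,0.14],[0,0,0]],[[0,0,0.1867],[0,0,0]],[[0,0,0.2333],[0,0,0]]]' | python3 drive.py && echo '[[[0,0,0.0067],[0,0,0]],[[0,0,0.0133],[0,0,0]],[[0,0,0.02],[0,0,0]],[[0,0,0.0267],[0,0,0]],[[0,0,0.0267],[0,0,0]]]' | python3 drive.py&& echo '[[[0,0,0.0033],[0,0,0]],[[0,0,0.0067],[0,0,0]],[[0,0,0.01],[0,0,0]],[[0,0,0.01],[0,0,0]],[[0,0,0.01],[0,0,0]]]' | python3 drive.py
```

```text
clock: 4.45
tcp_pos: [0.503, 0.2486, 0.2527]
orientation: [-3.119, -0.357, -0.003]
contact_force: [0.7, 6.1, 2.0]
grip_width: 0.0234
gripper_force: 30.5
clock: 4.95
tcp_pos: [0.503, 0.2486, 0.2447]
orientation: [-3.119, -0.357, -0.002]
contact_force: [0.5, 6.3, -1.0]
grip_width: 0.0229
gripper_force: 30.2
clock: 5.45
tcp_pos: [0.503, 0.2486, 0.2419]
orientation: [-3.119, -0.357, -0.002]
contact_force: [0.4, 6.8, -0.4]
grip_width: 0.0234
gripper_force: 30.4
```

Converted, 0.002 m / 0.3 = 0.0067, 0.001 m / 0.3 = 0.0033.

```bash
for i in 1 2 3 4; do echo; done >/dev/null; echo '[[[0,0,0.0033],[0,0,0]],[[0,0,0.0067],[0,0,0]],[[0,0,0.0067],[0,0,0]],[[0,0,0.0067],[0,0,0]]]' | python3 drive.py && echo '[[[0,0,0.0033],[0,0,0]],[[0,0,0.0067],[0,0,0]],[[0,0,0.0067],[0,0,0]],[[0,0,0.0067],[0,0,0]]]' | python3 drive.py&& echo '[[[0,0,0.0033],[0,0,0]],[[0,0,0.0033],[0,0,0]],[[0,0,0.0033],[0,0,0]]]' | python3 drive.py
```

```text
clock: 5.85
tcp_pos: [0.503, 0.2486, 0.2399]
orientation: [-3.119, -0.357, -0.002]
contact_force: [0.3, 7.2, 0.7]
grip_width: 0.0227
gripper_force: 30.4
clock: 6.25
tcp_pos: [0.503, 0.2486, 0.2379]
orientation: [-3.119, -0.357, -0.002]
contact_force: [-0.3, 5.9, 1.6]
grip_width: 0.023
gripper_force: 30.4
clock: 6.55
tcp_pos: [0.503, 0.2486, 0.2369]
orientation: [-3.119, -0.357, -0.002]
contact_force: [0.5, 5.6, 0.8]
grip_width: 0.0231
gripper_force: 30.4
```

Travel is 87 mm with no contact yet, so I continue in 1 mm steps.

Converted, 0.001 m / 0.3 = 0.0033.

```bash
echo '[[[0,0,0.0033],[0,0,0]],[[0,0,0.0033],[0,0,0]],[[0,0,0.0033],[0,0,0]]]' | python3 drive.py && echo '[[[0,0,0.0033],[0,0,0]],[[0,0,0.0033],[0,0,0]],[[0,0,0.0033],[0,0,0]]]' | python3 drive.py&& echo '[[[0,0,0.0033],[0,0,0]],[[0,0,0.0033],[0,0,0]],[[0,0,0.0033],[0,0,0]]]' | python3 drive.py
```

```text
clock: 6.85
tcp_pos: [0.503, 0.2486, 0.2359]
orientation: [-3.119, -0.357, -0.002]
contact_force: [-0.4, 6.4, -0.1]
grip_width: 0.0232
gripper_force: 30.4
clock: 7.15
tcp_pos: [0.503, 0.2486, 0.2349]
orientation: [-3.119, -0.357, -0.002]
contact_force: [0.5, 6.2, 0.4]
grip_width: 0.0233
gripper_force: 30.4
clock: 7.45
tcp_pos: [0.5031, 0.2485, 0.2339]
orientation: [-3.119, -0.357, -0.002]
contact_force: [0.2, 6.1, 1.0]
grip_width: 0.023
gripper_force: 30.4
```

```bash
python3 - <<'E'
from h import *
for n in("wrist","scene","top"):
    im,d,ci=grab(n);P=pts(d,ci);cv2.imwrite(f"pics/{n}2.png",im)
    m=(np.hypot(P[...,0]-.503,P[...,1]-.2485)<.009)&(P[...,2]>.1)&(P[...,2]<.23)
    if m.any(): z=P[m][:,2];print(n,m.sum(),np.percentile(z,[1,10,50,90,99]).round(4))
    v,u=np.nonzero(m); print(u.min() if m.any() else 0)
    m=(abs(P[...,0]-.6)<.05)&(abs(P[...,1]-.03)<.05);print("table",np.median(P[m][:,2]) if m.any() else 0)
im=cv2.imread("pics/scene2.png");cv2.imwrite("pics/s2.png",cv2.resize(im[180:330,160:310],None,fx=4,fy=4,interpolation=2))
E
```

```text
wrist 1359 [0.1391 0.1426 0.1952 0.196  0.1965]
299
table 0.0019228508674739018
scene 78 [0.1024 0.1365 0.1465 0.1946 0.1963]
223
table 0.0003632456732706932
0
table 0.0004402833535218291
```

View pics/s2.png

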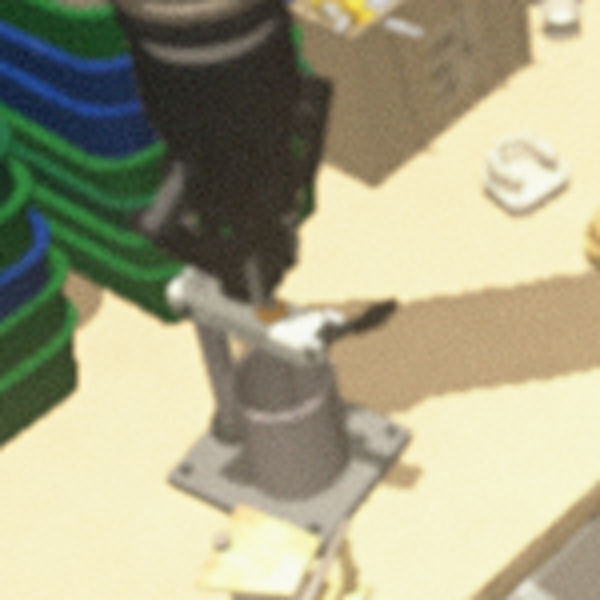

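The knob (around (265,280) in the crop) has come down with the gripper. Its top is at about 0.194–0.195 m, so contact should be within 1–2 mm.

Converted, 0.001 m / 0.3 = 0.0033.

```bash
echo '[[[0,0,0.0033],[0,0,0]],[[0,0,0.0033],[0,0,0]],[[0,0,0.0033],[0,0,0]],[[0,0,0.0033],[0,0,0]]]' | python3 drive.py && echo '[[[0,0,0.0033],[0,0,0]],[[0,0,0.0033],[0,0,0]],[[0,0,0.0033],[0,0,0]],[[0,0,0.0033],[0,0,0]]]' | python3 drive.py
```

```text
clock: 8.0
tcp_pos: [0.503, 0.2486, 0.2337]
orientation: [-3.119, -0.357, -0.003]
contact_force: [-1.6, 4.8, 7.8]
grip_width: 0.023
gripper_force: 30.9
clock: 8.4
tcp_pos: [0.5031, 0.2487, 0.2336]
orientation: [-3.119, -0.357, -0.004]
contact_force: [-4.5, 3.0, 14.7]
grip_width: 0.0231
gripper_force: 31.6
```

The foot is on the floor of the cup: the force rises and the TCP no longer moves. I relax 1 mm, release, lift straight up and look.

Converted, -0.001 m / 0.3 = -0.0033.

```bash
echo '[[[0,0,-0.0033],[0,0,0]],[[0,0,-0.0033],[0,0,0]]]' | python3 drive.py && echo '[[[0,0,0],[0,0,0]],[[0,0,0],[0,0,0]],[[0,0,0],[0,0,0]],[[0,0,0],[0,0,0]],[[0,0,0],[0,0,0]]]' | python3 drive.py 0.07 && echo '[[[0,0,-0.1333],[0,0,0]],[[0,0,-0.2667],[0,0,0]],[[0,0,-0.4],[0,0,0]],[[0,0,-0.5333],[0,0,0]],[[0,0,-0.5333],[0,0,0]]]' | python3 drive.py; python3 - <<'E'
from h import *
im,d,ci=grab("wrist");P=pts(d,ci);cv2.imwrite("pics/w3.png",im[60:300,200:440].repeat(2,0).repeat(2,1))
m=(np.hypot(P[...,0]-.503,P[...,1]-.2485)<.012)&(P[...,2]>.17)&(P[...,2]<.23)
print(m.sum(),np.percentile(P[m][:,2],[10,50,90]),P[m].mean(0))
for n in("wrist","top"):
    if n=="top": im,d,ci=grab(n);P=pts(d,ci)
    m=(abs(P[...,0]-.437)<.03)&(abs(P[...,1]-.234)<.03)&(P[...,2]>.155)&(P[...,2]<.19)&(im.max(-1)<90)
    print(n,m.sum(),P[m].mean(0).round(4),P[m].min(0).round(4),P[m].max(0).round(4)) if m.any() else 0
E
```

```text
clock: 8.6
tcp_pos: [0.503, 0.2486, 0.2337]
orientation: [-3.119, -0.357, -0.003]
contact_force: [-1.0, 4.8, 8.2]
grip_width: 0.0232
gripper_force: 31.0
clock: 9.1
tcp_pos: [0.5028, 0.2467, 0.2326]
orientation: [3.121, 0.355, -0.001]
contact_force: [0.2, 0.7, -0.0]
grip_width: 0.0701
gripper_force: 0.0
clock: 9.6
tcp_pos: [0.5044, 0.2486, 0.399]
orientation: [-3.118, -0.355, -0.015]
contact_force: [0.7, 0.9, -0.8]
grip_width: 0.0698
gripper_force: 0.0
459 [0.1844218  0.19487708 0.19598522] [0.50511694 0.24884417 0.19287299]
wrist 447 [0.4372 0.2335 0.1719] [0.4222 0.2213 0.1551] [0.456  0.2435 0.1832]
```

View pics/w3.png

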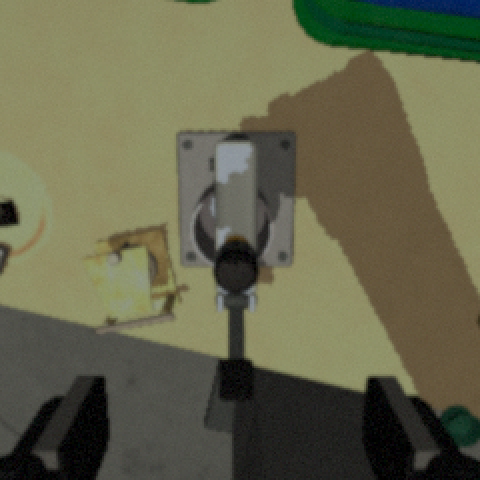

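The knob stays down, with its top at 0.195, at crop (237,265). The pad is at crop (235,380), measured (0.436, 0.2335), which matches 67 mm forward. Next I close the fingers and go above the pad.

Converted, -0.072 m / 0.3 = -0.24, 0.06 m / 0.3 = 0.2.

```bash
echo '[[[-0.1167,0,0],[0,0,0]],[[-0.24,0,0],[0,0,0]],[[-0.24,0,0.1],[0,0,0]],[[-0.24,0,0.2],[0,0,0]],[[-0.24,0,0.2],[0,0,0]]]' | python3 drive.py 0 20 && echo '[[[0,0,0.1],[0,0,0]],[[0,0,0.2],[0,0,0]],[[0,0,0.2],[0,0,0]],[[0,0,0.2],[0,0,0]]]' | python3 drive.py; python3 - <<'E'
from h import *
p=np.array([.503,.2485]);f=np.array([-.974,-.225])
for a,z in((.070,.26),(.086,.212)): delta([*(p+a*f),z],[-.225,.974])
E
```

```text
clock: 10.2
tcp_pos: [0.4303, 0.2289, 0.3282]
orientation: [3.118, 0.355, -0.014]
contact_force: [0.9, -0.3, -0.2]
grip_width: -0.0
gripper_force: 0.0
clock: 10.6
tcp_pos: [0.4328, 0.2311, 0.2734]
orientation: [3.121, 0.356, -0.002]
contact_force: [0.7, 0.4, 0.7]
grip_width: -0.0002
gripper_force: 0.0
t 10.6 tcp [0.4328 0.2311 0.2734] d_tool [ 0.0023 -0.0012  0.0134] rot [-0.0001  0.0011 -0.0001] R0 [[0.974, 0.225, -0.001], [0.225, -0.974, -0.0], [-0.001, -0.0, -1.0]] q [-0.15  0.26 -0.54  1.99  0.16  0.94 -2.11]
t 10.6 tcp [0.4328 0.2311 0.2734] d_tool [-0.0136 -0.0011  0.0614] rot [-0.0001  0.0011 -0.0001] R0 [[0.974, 0.225, -0.001], [0.225, -0.974, -0.0], [-0.001, -0.0, -1.0]] q [-0.15  0.26 -0.54  1.99  0.16  0.94 -2.11]
```

Converted, 0.04 m / 0.3 = 0.1333, 0.035 m / 0.3 = 0.1167.

```bash
echo '[[[-0.0033,-0.0033,0.0333],[0,0,0]],[[-0.01,-0.0033,0.0667],[0,0,0]],[[-0.02,-0.0033,0.1],[0,0,0]],[[-0.0267,-0.0033,0.1167],[0,0,0]],[[-0.0333,-0.0033,0.1333],[0,0,0]]]' | python3 drive.py && echo '[[[-0.0033,0,0.0167],[0,0,0]],[[-0.0067,0,0.0333],[0,0,0]],[[-0.01,0,0.05],[0,0,0]],[[-0.0117,0,0.0633],[0,0,0]],[[-0.0117,0,0.0633],[0,0,0]]]' | python3 drive.py && echo '[[[0,0,0.0033],[0,0,0]],[[0,0,0.0067],[0,0,0]],[[0,0,0.0067],[0,0,0]],[[0,0,0.0067],[0,0,0]]]' | python3 drive.py
```

```text
clock: 11.1
tcp_pos: [0.4227, 0.2298, 0.2329]
orientation: [-3.121, -0.356, -0.001]
contact_force: [-1.1, -0.5, 1.4]
grip_width: -0.0002
gripper_force: 1.1
clock: 11.6
tcp_pos: [0.4192, 0.2287, 0.2133]
orientation: [3.121, 0.356, -0.001]
contact_force: [0.3, -0.5, -0.6]
grip_width: -0.0001
gripper_force: 0.0
clock: 12.0
tcp_pos: [0.4194, 0.2289, 0.2119]
orientation: [-3.121, -0.355, -0.0]
contact_force: [0.0, 0.2, 0.3]
grip_width: -0.0004
gripper_force: 0.0
```

Converted, 0.001 m / 0.3 = 0.0033.

```bash
echo '[[[0,0,0.0033],[0,0,0]],[[0,0,0.0033],[0,0,0]],[[0,0,0.0033],[0,0,0]]]' | python3 drive.py && echo '[[[0,0,0.0033],[0,0,0]],[[0,0,0.0033],[0,0,0]],[[0,0,0.0033],[0,0,0]]]' | python3 drive.py ; python3 - <<'E'
from h import *
im,d,ci=grab("scene");cv2.imwrite("pics/s4.png",cv2.resize(im[180:330,160:310],None,fx=4,fy=4,interpolation=2))
E
```

```text
clock: 12.3
tcp_pos: [0.4194, 0.2289, 0.2114]
orientation: [3.121, 0.355, 0.001]
contact_force: [-2.1, -0.9, 5.9]
grip_width: -0.0003
gripper_force: 3.0
clock: 12.6
tcp_pos: [0.4194, 0.229, 0.211]
orientation: [3.121, 0.355, 0.001]
contact_force: [-5.6, -3.1, 13.8]
grip_width: -0.0003
gripper_force: 6.9
```

View pics/s4.png

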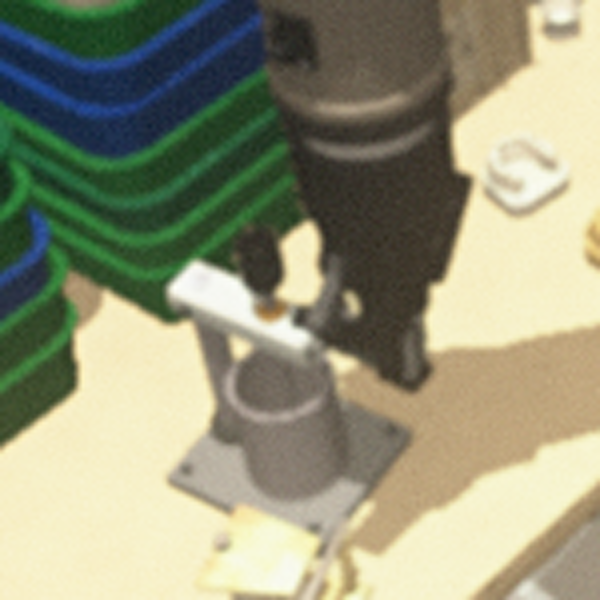

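There is a firm stop at tip height 0.138, so the lever is level. The knob at crop (262,258) is untouched. I lift clear and check.

Converted, -0.2 m / 0.3 = -0.6667, -0.15 m / 0.3 = -0.5.

```bash
echo '[[[0,0,-0.1],[0,0,0]],[[0,0,-0.2333],[0,0,0]],[[0,0,-0.3667],[0,0,0]],[[0,0,-0.5],[0,0,0]],[[0,0,-0.6667],[0,0,0]]]' | python3 drive.py && echo '[[[0.1,0.1333,0],[0,0,0]],[[0.2,0.2667,0],[0,0,0]],[[0.2,0.4,0],[0,0,0]],[[0.2,0.4,0],[0,0,0]],[[0.2,0.4,0],[0,0,0]]]' | python3 drive.py; python3 - <<'E'
from h import *
im,d,ci=grab("scene");P=pts(d,ci);cv2.imwrite("pics/s5.png",cv2.resize(im[180:330,160:310],None,fx=4,fy=4,interpolation=2))
for n in("scene","wrist","top"):
    if n!="scene": im,d,ci=grab(n);P=pts(d,ci)
    m=(np.hypot(P[...,0]-.4192,P[...,1]-.2291)<.008)&(P[...,2]>.1)&(P[...,2]<.2)
    k=(np.hypot(P[...,0]-.503,P[...,1]-.2485)<.01)&(P[...,2]>.17)&(P[...,2]<.3)
    print(n,"pad",m.sum(),np.percentile(P[m][:,2],[10,50,90]).round(4) if m.any() else 0,"knob",np.percentile(P[k][:,2],[50,90]).round(4) if k.any() else 0)
E
```

```text
clock: 13.15
tcp_pos: [0.4186, 0.2283, 0.4106]
orientation: [3.121, 0.356, -0.003]
contact_force: [1.8, 0.1, 0.3]
grip_width: -0.0001
gripper_force: 0.0
clock: 13.65
tcp_pos: [0.5049, 0.1245, 0.4096]
orientation: [-3.122, -0.352, 0.001]
contact_force: [-0.3, 1.9, -1.7]
grip_width: -0.0
gripper_force: 0.0
scene pad 35 [0.1362 0.1373 0.1385] knob [0.1936 0.195 ]
wrist pad 107 [0.1392 0.1403 0.141 ] knob [0.1951 0.1961]
top pad 0 0 knob 0
```

View pics/s5.png

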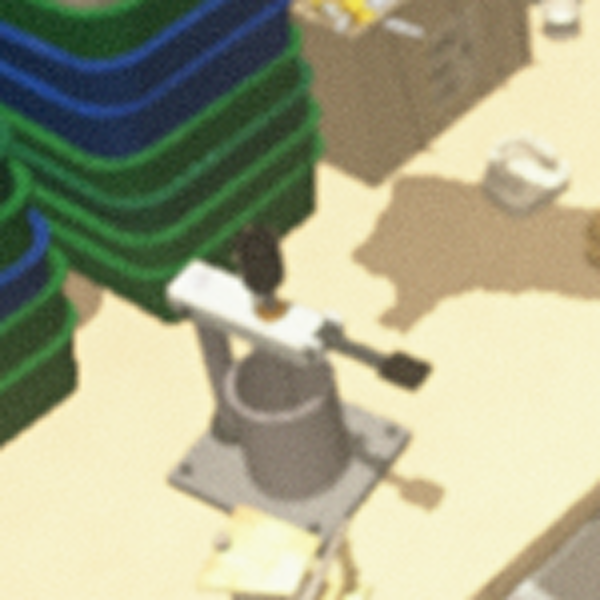

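The lever is level (pad at crop (405,370), z about 0.139), the knob top is at 0.194, and the robot is clear.

```bash
python3 -c "
from bench import r
print(r.hand_in())"
```

```text
the job is handed in; nothing more can be done
None
```

On the gauge over the taller cup, I lowered the probe until its foot touched the cup floor, let go, then pressed the lock lever down flat; I never touched the other gauge, and I handed the job in at about 14 s of the 48 s allowed.

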